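# Pick the red-lugged split ring out of its groove

## Task

Take the orange hook pick out of its stand, put its toe under the red lug of the split retaining ring on the bearing hub, and lift that end about 4 cm so that the ring stands up out of its groove. Then hang the pick back upright in its stand. Touch the rings only with the pick, and leave the ring with the blue lug seated.

Things in the scene. Friction and masses are not known exactly. Their poses are not given: they have to be found in the camera images.
- pick: Hook pick, loose, about 120 g. Origin on its shaft axis at the underside of the aluminium collar (54 mm across, 5 mm thick); z up along the handle, x the way the toe points. Orange square handle 20 x 20 mm (sides along x, y) 5 to 75 mm above the origin. Below the collar a steel shaft, 8 mm thick, down to 70 mm under the origin, with the toe at its foot (see pick_toe).
- pick_grip (a point): Centre of the pick's square handle, 40 mm above the underside of the collar; grasp here from above. Axes as the pick's.
- pick_toe (a point): End of the pick's toe, upper face: 26 mm in +x from the shaft axis and 66 mm below the pick's origin. The toe is a straight flat steel bar 8 mm wide and 6 mm thick. Axes as the pick's.
- stand: The pick's dark steel stand, fixed, 90 x 100 mm, 90 mm high; origin: centre of its underside. Two rails leave a slot 28 mm wide along its x (y = 0), from the open front (x = -40 mm) to the back plate (x = +37 mm), free from above down to 8 mm over the bench. The pick hangs with shaft and toe in the slot, toe towards the stand's +x, collar on the rails.
- stand_seat (a point): Where the underside of the pick's collar belongs: on top of the rails (90 mm above the bench), mid-slot, 8 mm in front of the stand's centre. Axes as the stand's.
- red_lug (a point): Outer end of the RED lug, middle of its underside, 56 mm above the bench when seated. The lug is a flat bar 22 mm wide, 4 mm thick, pointing roughly to the robot; x points inward to the hub's centre (80 mm away), y along its width. Under it is free space for 35 mm inward, but for the hub's foot (55 mm radius, 10 mm high). The fixed hub's drum: 45 mm radius, 54 mm high.
- red_ring (a joint): Lift of the split steel ring (74 mm across, on top of the hub) that has the red lug, rad: 0 seated in its groove, at most 0.9. It turns about a pin at the back, 122 mm from the lug's outer end, which rises about 24 mm at 0.2 and 47 mm at 0.4. Lifting takes about 1.5 N at the lug; friction holds it where it is left.
- blue_lug (a point): The same point of the BLUE lug of the other, otherwise identical hub and ring, which stays as it is.
- blue_ring (a joint): How far the ring with the blue lug is lifted, rad: 0 seated. It should stay 0.

How it is judged:
By the outcome, as a careful person would: the job done as asked, in the order asked, and still so for the second after the job is handed in, with the robot touching nothing.
It also fails if it takes over 51 s, if anything falls off the work surface, if the arm or the gripper's body presses on something with over 40 N, if the wrist force passes 120 N, or if a joint passes its speed limit or range.

## Robot

A 6-joint arm with a two-finger parallel gripper is mounted at the origin on the work surface; the furniture and walls round the work are solid. World frame = base frame: x ahead of the robot, y to its left, z up, the work surface at z = 0. Lengths are in mm, angles in rad, forces in N, time in s.
With the tool pointing down it reaches from about 325 to 850 mm from the base axis. Payload 4.4 kg.
Tool frame: the origin (TCP) lies at the centre of the arm's flange, where the gripper is bolted on; the fingertips stand 199 mm ahead of it and the grasp point (between the pads) lies 180 mm ahead of it; z points along the fingers, y is the line along which they close (so a half turn about z gives the same grasp; the last joint's range is limited). The gripper opens to 94 mm and grips with 3 to 60 N. Pads are 16 mm wide; open, the fingers measure 119 mm over their backs; the gripper's body (75 mm by 177 mm) begins 78 mm behind the grasp point.
Start: joints at [-1.274, 0.207, 1.542, -0, 1.393, -0.15], TCP at [248.954, -518.315, 404.647] pointing down, gripper open.
Joint ranges: [-2.73, 2.73], [-0.86, 2.22], [0.23, 2.46], [-1.11, 4.25], [0.08, 2.63], [-2.82, 2.82]. Speed limits (rad/s): [2.79, 2.79, 3.14, 3.14, 3.14, 3.14].

## Interface

Orientations are given as a unit quaternion [w, x, y, z].
In Python, from rig import state, snapshot, camera_info, close_job gives the robot as it stands. The module is installed in compiled form; this text tells all that it offers.
- The arm moves only by the tool step_arm, never from a script. Its argument "increments" is a list of rows, each an object of numbers: "dx", "dy", "dz": the shift along the tool's x, y, z in m; "rx", "ry", "rz": the turn, a rotation vector about the tool's x, y, z in degrees; "jaw": the finger opening in m, from 0 to 0.094. In form: [{"dx": .., "dy": .., "dz": .., "rx": .., "ry": .., "rz": .., "jaw": ..}, ...]. A call has 1 to 8 rows; each row is the pose to reach, as a shift and turn from the pose commanded when the call began, along the tool's axes at that moment; what a row does not reach only later rows make up. A row lasts 1/8 s, in which the tool goes at most 62.5 mm and 10.7 degrees, less where a joint would pass 70% of its speed; a pose out of reach is approached as far as the arm can. A call with a gripper value outside its range is refused whole. The fingers move at their own pace and stop on an object; "squeeze" is the grip in N (left out, the last holds). Time passes only in rows, so rows that repeat a pose let the fingers close. It gives the time, the measured TCP pose, the force, the opening and the grip force at its end, in the units of the state.
- state(): the state, without advancing time (a new reading comes with each control period).
- snapshot(name): name is "scene" or "side" or "wrist"; returns the picture (384x512x3 uint8, red, green, blue); there is no depth.
- camera_info(name): a dict with "fx", "fy", "cx", "cy" (pixels), "extrinsics" (4x4, takes a point from camera to world coordinates). Camera axes: x right, y up, looking along -z (the intrinsics and any distortion apply to the point x, -y, -z); pixel columns grow to the right and rows downward; lengths in mm; the calibration is good to about 2 mm. The wrist camera is an equidistant fisheye: a pixel r from the principal point sees the ray r / f radians off the axis. A picture is of the moment at which its call begins: read the wrist's pose just before it. camera_info takes no time and is no camera call; for the wrist camera it gives the pose at the moment of the call.
- close_job(): hands the job in; it is judged then, once.
The state is a dict: "time": time; "joint_pos": joint angles; "qd": joint speeds; "effort": joint torques, N m; "tcp_pos": TCP position; "tcp_rot": TCP orientation; "force": force on the tool from outside, world axes, zero at the start; "moment": the same for the moment, N m; "gripper_width": finger opening in mm; "grasp_force": force on a finger pad.
Only numpy, scipy, OpenCV 4.12 (cv2) and the standard library are available. Lean on these libraries where they do the work, as an engineer would, in place of code of your own. Each camera call takes 0.05 s, during which the arm holds its last target. There are 200 camera calls.

## Working session

There is one attempt and no reset: what is moved stays moved. The work goes in short steps, Python scripts to look and compute and a tool call to move; the robot and the scene stay as the last step left them, time stands still between calls to the robot, and variables do not carry over. Pictures are saved under pics/ and viewed, at most 12 in all, crops included, and the job is handed in when it is done.

Besides the shell and the picture viewer there is one more tool, called by a JSON object that holds its "api" and its "payload". step_arm: Moves the arm, as the interface text tells. Its arguments: {"type":"object","properties":{"increments":{"type":"array","items":{"type":"object","properties":{"dx":{"type":"number"},"dy":{"type":"number"},"dz":{"type":"number"},"rx":{"type":"number"},"ry":{"type":"number"},"rz":{"type":"number"},"jaw":{"type":"number"}}}},"squeeze":{"type":"number"}},"required":["increments"]}

```bash
mkdir -p pics
python3 - <<'E'
from rig import *
import cv2,numpy as np
s=state();print(s['time'],s['tcp_pos'],s['tcp_rot'],s['gripper_width'])
for n in('scene','side','wrist'):
    c=camera_info(n);print(n,c['fx'],c['fy'],c['cx'],c['cy'],np.round(c['extrinsics'],3).tolist(),[k for k in c])
    im=snapshot(n);cv2.imwrite(f'pics/{n}0.png',im[:,:,::-1])
a=[cv2.imread(f'pics/{n}0.png') for n in('scene','side')]
cv2.imwrite('pics/a.png',cv2.resize(np.vstack(a),None,fx=.78,fy=.78))
E
```

```text
0.0 [ 248.83301167 -517.96389984  403.48940479] [-1.13637864e-03  9.75040671e-01  2.22023399e-01 -9.06343486e-05] 94.18057025600768
scene 419.836324189196 419.836324189196 249.64568631765636 193.0899754999986 [[-0.863, 0.261, -0.432, 113.737], [-0.505, -0.461, 0.73, 595.585], [-0.008, 0.848, 0.53, 647.321], [0.0, 0.0, 0.0, 1.0]] ['fx', 'fy', 'cx', 'cy', 'extrinsics']
side 375.6985851704237 375.6985851704237 249.10427301853414 193.18361615035806 [[-0.86, 0.212, -0.464, 142.387], [-0.51, -0.344, 0.788, 550.114], [0.008, 0.915, 0.404, 455.362], [0.0, 0.0, 0.0, 1.0]] ['fx', 'fy', 'cx', 'cy', 'extrinsics']
wrist 297.3186396354542 297.3186396354542 256.7767810048602 193.9250157849925 [[0.432, 0.866, 0.253, 322.497], [-0.902, 0.416, 0.118, -482.203], [-0.003, -0.28, 0.96, 383.771], [0.0, 0.0, 0.0, 1.0]] ['fx', 'fy', 'cx', 'cy', 'extrinsics']
```

View pics/scene0.png

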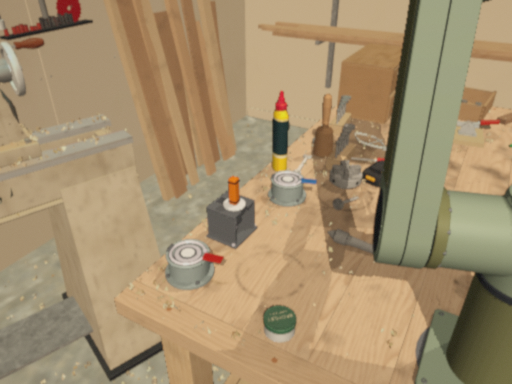

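View pics/side0.png

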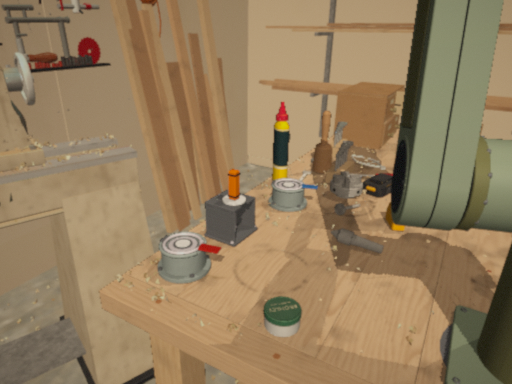

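The scene and side views show the red hub at about (188,262) with its lug tip near (222,260). The orange pick in its stand is at (234,190)/(231,218), and the blue hub is at (288,187).

```bash
cat > h.py <<'E'
import cv2,numpy as np
from rig import *
def ray(c,u,v,fish=False):
    a=(u-c['cx'])/c['fx'];b=(v-c['cy'])/c['fy']
    if fish:
        r=np.hypot(a,b); s=np.sin(r)/max(r,1e-9); d=np.array([a*s,-b*s,-np.cos(r)])
    else: d=np.array([a,-b,-1.])
    E=np.array(c['extrinsics']); return E[:3,3],E[:3,:3]@d
def onz(c,u,v,z,fish=False):
    o,d=ray(c,u,v,fish); return o+d*(z-o[2])/d[2]
def proj(c,p,fish=False):
    E=np.array(c['extrinsics']);q=E[:3,:3].T@(np.array(p)-E[:3,3]);x,y,z=q[0],-q[1],-q[2]
    if fish:
        r=np.hypot(x,y);t=np.arctan2(r,z);k=t/r
        return c['cx']+c['fx']*x*k,c['cy']+c['fy']*y*k
    return c['cx']+c['fx']*x/z,c['cy']+c['fy']*y/z
def blobs(im,h0,h1,s=150,v=60,amin=15):
    hsv=cv2.cvtColor(im,cv2.COLOR_RGB2HSV)
    m=cv2.inRange(hsv,(h0,s,v),(h1,255,255))
    n,l,st,ce=cv2.connectedComponentsWithStats(m)
    return [(st[i],ce[i],l==i) for i in range(1,n) if st[i][4]>=amin]
E
python3 - <<'E'
from h import *
for n in('scene','side'):
    im=cv2.imread(f'pics/{n}0.png')[:,:,::-1].copy();c=camera_info(n)
    for nm,h0,h1,z,s in(('red',0,4,58,180),('orange',5,14,130,200),('blue',105,125,58,120)):
        for st,ce,m in blobs(im,h0,h1,s):
            if st[1]<140 or st[0]>340 : continue
            ys,xs=np.nonzero(m);pts=np.c_[xs,ys];
            print(n,nm,st,ce.round(1),onz(c,*ce,z).round(0)[:2], 'right',pts[xs.argmax()],onz(c,*pts[xs.argmax()],z).round(0)[:2],'left',onz(c,*pts[xs.argmin()],z).round(0)[:2])
E
```

```text
scene red [204 254  19   9 113] [212.5 257.8] [532.  46.] right [222 257] [515.  34.] left [551.  51.]
scene orange [229 178  10  25 178] [233.4 190.8] [ 574. -108.] right [238 196] [552. -94.] left [ 610. -145.]
side red [199 244  21   9 124] [208.8 248.2] [530.  46.] right [219 247] [515.  32.] left [549.  53.]
side orange [229 170  10  29  88] [234.7 185.3] [ 566. -106.] right [238 171] [ 609. -187.] left [ 620. -164.]
```

View pics/wrist0.png

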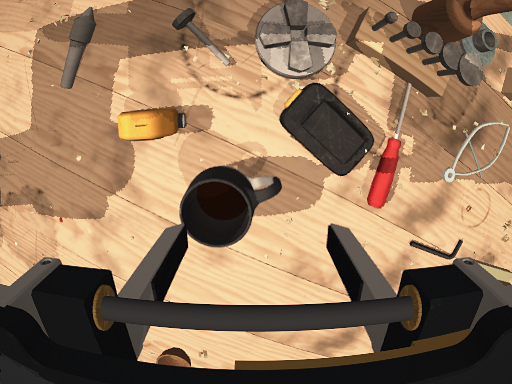

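The wrist view looks onto the clutter around the start pose, with a mug at (222,205). None of the task objects are in view. I'll move to a viewing pose in front of the work.

{"api": "step_arm", "payload": {"increments": [{"dx":0.045,"dy":-0.04,"dz":-0.03,"rz":3},{"dx":0.09,"dy":-0.081,"dz":-0.05,"rz":6},{"dx":0.135,"dy":-0.121,"dz":-0.05,"rz":9},{"dx":0.18,"dy":-0.162,"dz":-0.05,"rz":12},{"dx":0.225,"dy":-0.202,"dz":-0.05,"rz":15},{"dx":0.27,"dy":-0.243,"dz":-0.05,"rz":18},{"dx":0.315,"dy":-0.283,"dz":-0.05,"rz":21},{"dx":0.36,"dy":-0.324,"dz":-0.05,"rz":25.7}]}}

```text
validation failed for argument at $.in...
```

Run:
```python
from h import *
from scipy.spatial.transform import Rotation as R
s=state();c=camera_info('wrist');im=snapshot('wrist');cv2.imwrite('pics/w1.png',im[:,:,::-1])
import pickle;pickle.dump(c,open('w1.pkl','wb'))
q=s['tcp_rot'];M=R.from_quat([q[1],q[2],q[3],q[0]]).as_matrix();print(s['time'],s['tcp_pos'],M.round(3).tolist(),s['joint_pos'])
```

```text
0.15 [ 248.87206518 -518.04158576  403.76096452] [[0.901, 0.433, -0.001], [0.433, -0.901, 0.002], [0.0, -0.002, -1.0]] [-1.27349728e+00  2.07240912e-01  1.54259804e+00 -1.00175273e-06
  1.39355380e+00 -1.50501775e-01]
```

View pics/w1.png

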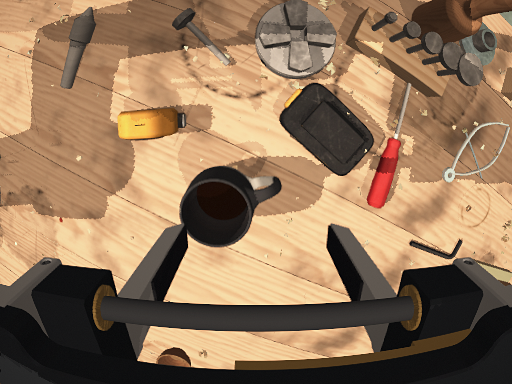

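The move was refused, so the view hasn't changed. I'll retry with every field filled in.

{"api": "step_arm", "payload": {"increments": [{"dx":0.045,"dy":-0.04,"dz":-0.03,"rx":0,"ry":0,"rz":3,"jaw":0.094},{"dx":0.09,"dy":-0.081,"dz":-0.05,"rx":0,"ry":0,"rz":6,"jaw":0.094},{"dx":0.135,"dy":-0.121,"dz":-0.05,"rx":0,"ry":0,"rz":9,"jaw":0.094},{"dx":0.18,"dy":-0.162,"dz":-0.05,"rx":0,"ry":0,"rz":12,"jaw":0.094},{"dx":0.225,"dy":-0.202,"dz":-0.05,"rx":0,"ry":0,"rz":15,"jaw":0.094},{"dx":0.27,"dy":-0.243,"dz":-0.05,"rx":0,"ry":0,"rz":18,"jaw":0.094},{"dx":0.315,"dy":-0.283,"dz":-0.05,"rx":0,"ry":0,"rz":21,"jaw":0.094},{"dx":0.36,"dy":-0.324,"dz":-0.05,"rx":0,"ry":0,"rz":25.7,"jaw":0.094}], "squeeze": 30}}

```text
time: 1.2
tcp_pos: [433.4, -68.4, 454.8]
tcp_rot: [0.0, 1.0, -0.002, 0.0]
force: [0.7, -1.0, 0.9]
gripper_width: 93.7
grasp_force: 0.0
```

Run:
```python
from h import *
s=state();c=camera_info('wrist');im=snapshot('wrist');cv2.imwrite('pics/w2.png',im[:,:,::-1])
import pickle;pickle.dump(c,open('w2.pkl','wb'))
print(s['time'],s['tcp_pos'],s['joint_pos'].round(2))
```

```text
1.2 [433.39637859 -68.44665145 454.78059222] [-0.35 -0.13  1.79 -0.    1.48  1.22]
```

View pics/w2.png

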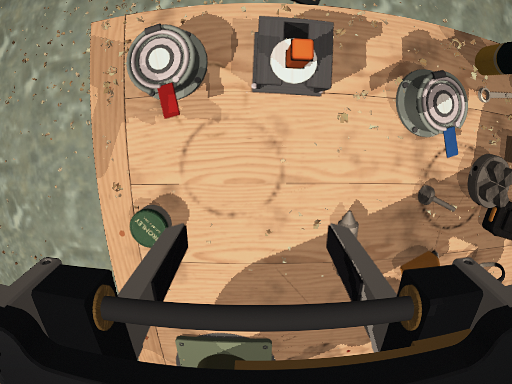

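The wrist view shows the red hub at (165,62) with its lug tip at (172,116). The stand top is at (293,55) with the orange handle at (301,50) and the white collar at (293,62). The blue hub is at (437,102).

Run:
```python
from h import *
import pickle
c=pickle.load(open('w2.pkl','rb'));im=cv2.imread('pics/w2.png')[:,:,::-1].copy()
W=lambda u,v,z:onz(c,u,v,z,True)[:2]
def poly(m,z):
    ys,xs=np.nonzero(m);P=np.array([W(x,y,z) for x,y in zip(xs,ys)])
    r=cv2.minAreaRect(P.astype(np.float32));return P.mean(0).round(1),[np.round(t,1) for t in r],cv2.boxPoints(r).round(1).tolist()
for nm,h0,h1,z,s,roi in(('red',0,6,60,150,(120,70,210,130)),('oranget',5,16,165,150,(270,20,330,80)),('blue',105,125,60,100,(420,110,480,170))):
    for st,ce,m in blobs(im,h0,h1,s,60,20):
        if roi[0]<ce[0]<roi[2] and roi[1]<ce[1]<roi[3]: print(nm,st,ce.round(1),*poly(m,z))
# orange top face only: brighter
hsv=cv2.cvtColor(im,cv2.COLOR_RGB2HSV)
m=np.zeros(im.shape[:2],bool);m[20:80,270:330]=True
o=m&(hsv[...,0]<17)&(hsv[...,1]>150)&(hsv[...,2]>190);print('top',o.sum(),poly(o,165))
# collar white
w=(m&(hsv[...,1]<50)&(hsv[...,2]>170)).astype(np.uint8)
ys,xs=np.nonzero(w);P=np.array([W(x,y,95) for x,y in zip(xs,ys)],np.float32)
print('collar',len(P),cv2.minEnclosingCircle(P), cv2.fitEllipse(cv2.convexHull(P)))
# stand dark
g=(hsv[...,2]<110)&(hsv[...,1]<90);m2=np.zeros_like(m);m2[8:105,240:345]=True;g&=m2
ys,xs=np.nonzero(g);print('stand rows',[(y,xs[ys==y].min(),xs[ys==y].max()) for y in range(14,100,8) if (ys==y).any()])
# hub rings: light inner disc at center
for nm,(x0,y0,x1,y1) in(('redhub',(125,20,210,100)),('bluehub',(395,65,470,140))):
    G=cv2.cvtColor(im,cv2.COLOR_RGB2GRAY)[y0:y1,x0:x1]
    ci=cv2.HoughCircles(cv2.resize(G,None,fx=4,fy=4),cv2.HOUGH_GRADIENT,1,400,param1=120,param2=20,minRadius=70,maxRadius=135)
    if ci is not None:
        a=ci[0][0]/4;print(nm,a+[x0,y0,0],W(a[0]+x0,a[1]+y0,58))
cv2.imwrite('pics/c1.png',cv2.resize(im[0:170,110:480,::-1],None,fx=2.1,fy=2.1,interpolation=cv2.INTER_CUBIC))
```

```text
red [158  83  22  36 525] [168.1 100.4] [531.  45.] [array([531.3,  45.3]), array([43.3, 21.8]), np.float64(12.7)] [[507.70001220703125, 51.099998474121094], [512.5, 29.899999618530273], [554.7999877929688, 39.400001525878906], [550.0, 60.70000076293945]]
oranget [286  38  28  30 659] [299.5  52.4] [ 568.6 -106.9] [array([ 568.4, -106.9]), array([24.6, 27.9]), np.float64(89.3)] [[554.2999877929688, -119.0], [582.2000122070312, -119.30000305175781], [582.5, -94.80000305175781], [554.5999755859375, -94.4000015258789]]
blue [443 126  15  31 320] [450.3 141.6] [ 484.7 -352.4] [array([ 484.9, -352.2]), array([42.8, 22.3]), np.float64(16.8)] [[461.20001220703125, -347.70001220703125], [467.70001220703125, -369.1000061035156], [508.6000061035156, -356.70001220703125], [502.20001220703125, -335.3999938964844]]
top 374 (array([ 572.6, -109.5]), [array([ 572.6, -109.6]), array([17.3, 18.2]), np.float64(89.3)], [[563.4000244140625, -118.19999694824219], [581.5999755859375, -118.4000015258789], [581.7999877929688, -101.0999984741211], [563.5999755859375, -100.9000015258789]])
collar 890 ((572.6283569335938, -109.69438171386719), 26.607812881469727) ((573.47705078125, -109.73351287841797), (48.34566879272461, 54.349308013916016), 176.13629150390625)
stand rows [(22, np.int64(259), np.int64(332)), (30, np.int64(259), np.int64(332)), (38, np.int64(255), np.int64(332)), (46, np.int64(254), np.int64(332)), (54, np.int64(254), np.int64(332)), (62, np.int64(253), np.int64(331)), (70, np.int64(253), np.int64(331)), (78, np.int64(253), np.int64(331)), (86, np.int64(256), np.int64(330)), (94, np.int64(294), np.int64(320))]
redhub [159.625       61.375       28.64999962] [583.68789016  56.49982058]
bluehub [431.875      105.375       32.77500153] [ 534.25152969 -315.09009594]
```

View pics/c1.png

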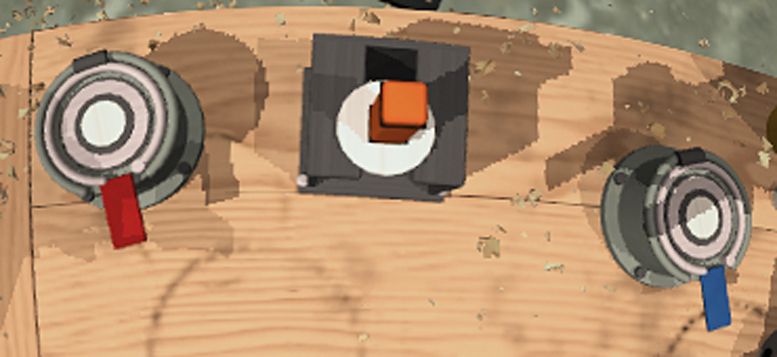

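The crop shows the stand opening towards the robot, with its back plate and free slot on the far side at crop (390,60). So the toe points roughly along +x. I'll check the stand's yaw next.

Run:
```python
from h import *
import pickle
c=pickle.load(open('w2.pkl','rb'))
W=lambda u,v,z:onz(c,110+u/2.1,v/2.1,z,True)[:2].round(1)
for n,u,v in(('TL',313,33),('TR',469,46),('BL',303,180),('BR',465,187),('slotTL',367,45),('slotTR',417,50),('slotL',366,80),('slotR',416,78)): print(n,W(u,v,90))
for n,u,v in(('h1',387,83),('h2',427,84),('h3',426,125),('h4',381,123)): print(n,W(u,v,165))
```

```text
TL [628.  -71.4]
TR [ 624.3 -158.5]
BL [543.  -65.6]
BR [ 541.3 -155.2]
slotTL [ 621.1 -100.9]
slotTR [ 619.5 -128.7]
slotL [ 600.2 -100.1]
slotR [ 602.6 -127.8]
h1 [ 580.7 -102.2]
h2 [ 581.1 -119.6]
h3 [ 562.4 -119. ]
h4 [562.4 -99.5]
```

{"api": "step_arm", "payload": {"increments": [{"dx":0.055,"dy":0.016,"dz":0.0,"rx":0,"ry":0,"rz":1,"jaw":0.094},{"dx":0.11,"dy":0.032,"dz":0.02,"rx":0,"ry":0,"rz":2,"jaw":0.094},{"dx":0.1395,"dy":0.039,"dz":0.055,"rx":0,"ry":0,"rz":2,"jaw":0.094},{"dx":0.1395,"dy":0.039,"dz":0.105,"rx":0,"ry":0,"rz":2,"jaw":0.094},{"dx":0.1395,"dy":0.039,"dz":0.145,"rx":0,"ry":0,"rz":2,"jaw":0.094},{"dx":0.1395,"dy":0.039,"dz":0.145,"rx":0,"ry":0,"rz":2,"jaw":0.094}]}}

```text
time: 2.0
tcp_pos: [570.8, -109.2, 305.3]
tcp_rot: [-0.002, 1.0, -0.018, -0.005]
force: [0.3, -0.8, -0.2]
gripper_width: 93.8
grasp_force: 0.0
```

Run:
```python
from h import *
s=state();c=camera_info('wrist');im=snapshot('wrist');cv2.imwrite('pics/w3.png',im[:,:,::-1])
print(s['time'],s['tcp_pos'],s['tcp_rot'].round(4),s['force'])
```

```text
2.0 [ 570.8020679  -109.15140669  305.3047122 ] [-0.0015  0.9998 -0.0178 -0.0047] [ 0.28651313 -0.79536656 -0.21630493]
```

View pics/w3.png

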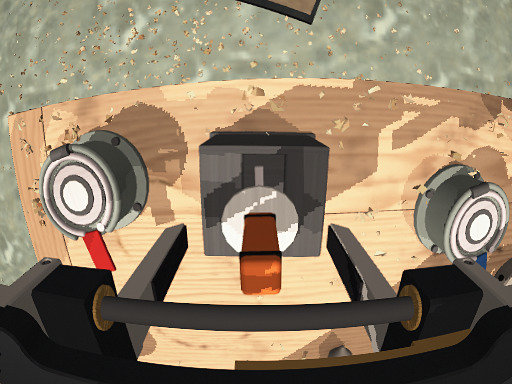

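The handle at (261,250) sits between the fingers, and the toe shows in the slot at (259,177). I'll close the gripper.

{"api": "step_arm", "payload": {"increments": [{"dx":0,"dy":0,"dz":0,"rx":0,"ry":0,"rz":0,"jaw":0.01},{"dx":0,"dy":0,"dz":0,"rx":0,"ry":0,"rz":0,"jaw":0.01},{"dx":0,"dy":0,"dz":0,"rx":0,"ry":0,"rz":0,"jaw":0.01},{"dx":0,"dy":0,"dz":0,"rx":0,"ry":0,"rz":0,"jaw":0.01},{"dx":0,"dy":0,"dz":0,"rx":0,"ry":0,"rz":0,"jaw":0.01},{"dx":0,"dy":0,"dz":0,"rx":0,"ry":0,"rz":0,"jaw":0.01}], "squeeze": 40}}

```text
time: 2.8
tcp_pos: [572.6, -109.5, 309.6]
tcp_rot: [-0.0, 1.0, -0.018, -0.0]
force: [0.3, 0.3, 0.0]
gripper_width: 37.4
grasp_force: 0.0
```

Run:
```python
from h import *
s=state();print(s['time'],s['tcp_pos'],s['tcp_rot'].round(4),s['force'],s['gripper_width'],s['grasp_force'])
```

```text
2.8 [ 572.6033074  -109.46955463  309.59955893] [-0.000e+00  9.998e-01 -1.780e-02 -1.000e-04] [0.29001601 0.27020991 0.04302908] 37.35619862671634 0.0
```

{"api": "step_arm", "payload": {"increments": [{"dx":0,"dy":0,"dz":0,"rx":0,"ry":0,"rz":0,"jaw":0.01},{"dx":0,"dy":0,"dz":0,"rx":0,"ry":0,"rz":0,"jaw":0.01},{"dx":0,"dy":0,"dz":0,"rx":0,"ry":0,"rz":0,"jaw":0.01},{"dx":0,"dy":0,"dz":0,"rx":0,"ry":0,"rz":0,"jaw":0.01}], "squeeze": 40}}

```text
time: 3.3
tcp_pos: [572.6, -109.6, 309.6]
tcp_rot: [0.0, 1.0, -0.018, -0.0]
force: [0.7, -0.5, 0.5]
gripper_width: 20.0
grasp_force: 40.0
```

{"api": "step_arm", "payload": {"increments": [{"dx":0,"dy":0,"dz":-0.02,"rx":0,"ry":0,"rz":0,"jaw":0.01},{"dx":0,"dy":0,"dz":-0.07,"rx":0,"ry":0,"rz":0,"jaw":0.01},{"dx":0,"dy":0,"dz":-0.12,"rx":0,"ry":0,"rz":0,"jaw":0.01},{"dx":-0.03,"dy":-0.036,"dz":-0.12,"rx":0,"ry":0,"rz":-3,"jaw":0.01},{"dx":-0.064,"dy":-0.077,"dz":-0.12,"rx":0,"ry":0,"rz":-8,"jaw":0.01},{"dx":-0.096,"dy":-0.116,"dz":-0.12,"rx":0,"ry":0,"rz":-12,"jaw":0.01},{"dx":-0.1125,"dy":-0.136,"dz":-0.1,"rx":0,"ry":0,"rz":-14.7,"jaw":0.01},{"dx":-0.1125,"dy":-0.136,"dz":-0.08,"rx":0,"ry":0,"rz":-14.7,"jaw":0.01}]}}

```text
time: 4.3
tcp_pos: [463.7, 32.1, 389.3]
tcp_rot: [-0.0, 0.994, 0.112, 0.0]
force: [1.1, -0.4, -2.1]
gripper_width: 19.8
grasp_force: 40.0
```

{"api": "step_arm", "payload": {"increments": [{"dx":0,"dy":0,"dz":0,"rx":0,"ry":0,"rz":0,"jaw":0.01},{"dx":0,"dy":0,"dz":0,"rx":0,"ry":0,"rz":0,"jaw":0.01}]}}

```text
time: 4.55
tcp_pos: [465.4, 30.2, 390.3]
tcp_rot: [0.0, 0.994, 0.11, 0.0]
force: [-0.1, -0.1, -0.8]
gripper_width: 19.5
grasp_force: 40.0
```

Run:
```python
from h import *
from scipy.spatial.transform import Rotation as R
s=state();c=camera_info('wrist');im=snapshot('wrist');cv2.imwrite('pics/w4.png',im[:,:,::-1])
import pickle;pickle.dump((s,c),open('w4.pkl','wb'))
q=s['tcp_rot'];M=R.from_quat([q[1],q[2],q[3],q[0]]).as_matrix();p=np.array(s['tcp_pos'])
print(s['time'],p,M.round(3).tolist(),s['force'],s['gripper_width'],s['grasp_force'])
print('toe end expected',proj(c,p+M@[26,0,285.6],True))
for st,ce,m in blobs(im,0,6,150,60,60):
    ys,xs=np.nonzero(m);P=np.array([onz(c,x,y,60,True)[:2] for x,y in zip(xs,ys)],np.float32)
    r=cv2.minAreaRect(P);print(st,ce,r,cv2.boxPoints(r).round(1).tolist())
```

```text
4.55 [465.44056564  30.2450212  390.25691235] [[0.976, 0.219, 0.001], [0.219, -0.976, -0.0], [0.001, 0.0, -1.0]] [-0.07508056 -0.08998776 -0.79961694] 19.52411300019431 39.988242387771606
toe end expected (np.float64(257.47602154999623), np.float64(171.0582995791982))
[247 103  21  42 852] [256.94248826 123.54812207] ((531.1558227539062, 45.27821731567383), (43.06359100341797, 20.79130744934082), 12.345195770263672) [[507.8999938964844, 50.79999923706055], [512.2999877929688, 30.5], [554.4000244140625, 39.70000076293945], [550.0, 60.0]]
```

View pics/w4.png

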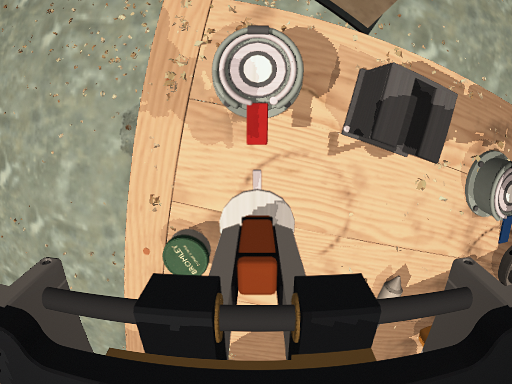

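The toe end is at (257,171), where it was expected, and it lines up with the lug end at (257,145). I'll lower the pick, insert the toe about 16 mm, and check.

{"api": "step_arm", "payload": {"increments": [{"dx":0,"dy":0,"dz":0.03,"rx":0,"ry":0,"rz":0,"jaw":0.01},{"dx":0,"dy":0,"dz":0.057,"rx":0,"ry":0,"rz":0,"jaw":0.01},{"dx":0,"dy":0,"dz":0.057,"rx":0,"ry":0,"rz":0,"jaw":0.01},{"dx":0,"dy":0,"dz":0.057,"rx":0,"ry":0,"rz":0,"jaw":0.01},{"dx":0.012,"dy":0,"dz":0.057,"rx":0,"ry":0,"rz":0,"jaw":0.01},{"dx":0.024,"dy":0,"dz":0.057,"rx":0,"ry":0,"rz":0,"jaw":0.01},{"dx":0.036,"dy":0,"dz":0.057,"rx":0,"ry":0,"rz":0,"jaw":0.01},{"dx":0.036,"dy":0,"dz":0.057,"rx":0,"ry":0,"rz":0,"jaw":0.01}]}}

```text
time: 5.6
tcp_pos: [501.3, 38.5, 332.9]
tcp_rot: [0.0, 0.994, 0.11, 0.0]
force: [-0.6, -0.4, -0.7]
gripper_width: 19.9
grasp_force: 40.0
```

{"api": "step_arm", "payload": {"increments": [{"dx":0,"dy":0,"dz":0,"rx":0,"ry":0,"rz":0,"jaw":0.01},{"dx":0,"dy":0,"dz":-0.005,"rx":0,"ry":0,"rz":0,"jaw":0.01},{"dx":0.0005,"dy":0,"dz":-0.01,"rx":0,"ry":0,"rz":0,"jaw":0.01},{"dx":0.001,"dy":0,"dz":-0.015,"rx":0,"ry":0,"rz":0,"jaw":0.01},{"dx":0.001,"dy":0,"dz":-0.015,"rx":0,"ry":0,"rz":0,"jaw":0.01}]}}

```text
time: 6.22
tcp_pos: [501.3, 38.5, 348.2]
tcp_rot: [0.0, 0.994, 0.11, 0.001]
force: [0.5, -0.5, -1.4]
gripper_width: 19.9
grasp_force: 40.0
```

Run:
```python
from h import *
for n in('scene','side'):
    im=snapshot(n);cv2.imwrite(f'pics/{n}5.png',im[:,:,::-1])
im=snapshot('wrist')
a=[cv2.resize(cv2.imread(f'pics/{n}5.png')[160:300,120:290],None,fx=2.3,fy=2.3) for n in('scene','side')]
w=cv2.resize(im[0:280,100:440,::-1],(391,322))
cv2.imwrite('pics/c5.png',np.hstack([a[1],w]));s=state();print(s['time'],s['tcp_pos'],s['force'],s['moment'],s['gripper_width'])
```

```text
6.375 [501.34264314  38.54311849 347.92749997] [ 0.92562479 -0.76856584 -0.71129443] [ 0.06037995 -0.01378351  0.04140179] 19.88140280003974
```

View pics/c5.png

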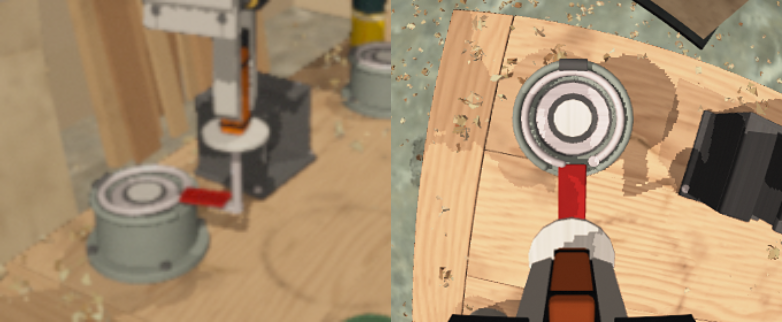

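The side crop shows the toe under the red lug with the shaft just outside its end, and the lug is just starting to rise. I'll keep lifting.

{"api": "step_arm", "payload": {"increments": [{"dx":0.0005,"dy":0,"dz":-0.006,"rx":0,"ry":0,"rz":0,"jaw":0.01},{"dx":0.001,"dy":0,"dz":-0.012,"rx":0,"ry":0,"rz":0,"jaw":0.01},{"dx":0.0015,"dy":0,"dz":-0.018,"rx":0,"ry":0,"rz":0,"jaw":0.01},{"dx":0.002,"dy":0,"dz":-0.024,"rx":0,"ry":0,"rz":0,"jaw":0.01},{"dx":0.003,"dy":0,"dz":-0.03,"rx":0,"ry":0,"rz":0,"jaw":0.01},{"dx":0.003,"dy":0,"dz":-0.031,"rx":0,"ry":0,"rz":0,"jaw":0.01},{"dx":0.003,"dy":0,"dz":-0.031,"rx":0,"ry":0,"rz":0,"jaw":0.01}]}}

```text
time: 7.25
tcp_pos: [504.1, 39.2, 378.9]
tcp_rot: [0.0, 0.994, 0.11, 0.0]
force: [0.0, -0.2, -1.1]
gripper_width: 20.1
grasp_force: 40.0
```

Run:
```python
from h import *
s=state();print(s['time'],s['tcp_pos'],s['force'],s['moment'],s['gripper_width'])
cs=[]
for n in('scene','side'):
    im=snapshot(n);c=camera_info(n);cv2.imwrite(f'pics/{n}6.png',im[:,:,::-1])
    cs.append(cv2.resize(im[160:300,120:290,::-1],None,fx=2.3,fy=2.3))
    for st,ce,m in blobs(im,0,4,150,60,30):
        if 180<ce[0]<240 and ce[1]>200:
            ys,xs=np.nonzero(m);print(n,st,ce.round(1))
    for th in (0,.3,.33,.36,.4):  # expected lug mid-end positions, pin 122 from tip
        d=np.array([.9768,.2140]);pin=np.array([510.1,40.6])+122*d
        def P(t): r=122-t; return [*(pin-d*r*np.cos(th)),58+r*np.sin(th)]
        print(n,th,'tip',np.round(proj(c,P(0)),1),'mid',np.round(proj(c,P(21)),1))
cv2.imwrite('pics/c6.png',np.hstack(cs))
```

```text
7.25 [504.14800599  39.16639123 378.90925893] [ 0.04987499 -0.15020211 -1.10243577] [ 0.02200915 -0.02376121  0.0349458 ] 20.09249686021409
scene [200 240  19   9  94] [208.6 244.2]
scene 0 tip [222.4 259.6] mid [213.2 257.6]
scene 0.3 tip [219.2 245.8] mid [210.4 246.3]
scene 0.33 tip [218.6 244.3] mid [209.9 245.1]
scene 0.36 tip [218.  242.9] mid [209.4 243.9]
scene 0.4 tip [217.1 241. ] mid [208.6 242.4]
side [196 228  21   9  96] [206.3 231.8]
side 0 tip [218.7 249.7] mid [208.8 247.8]
side 0.3 tip [215.6 233.1] mid [206.1 234.2]
side 0.33 tip [215.  231.4] mid [205.6 232.9]
side 0.36 tip [214.3 229.8] mid [205.1 231.5]
side 0.4 tip [213.4 227.5] mid [204.3 229.7]
```

View pics/c6.png

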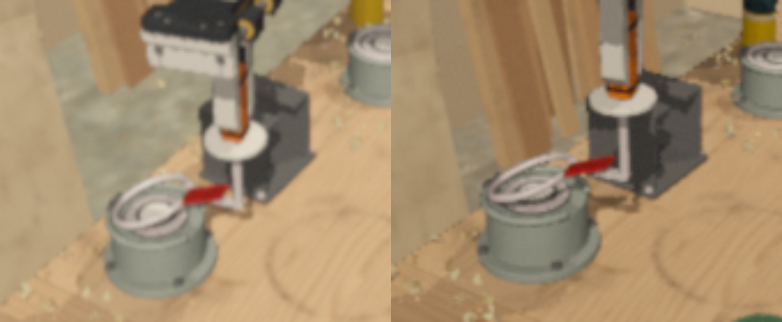

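Both views put the ring at about 0.35 rad, so the lug tip is up about 41 mm. I'll back the toe out, then carry the pick back above the stand.

{"api": "step_arm", "payload": {"increments": [{"dx":0,"dy":0,"dz":0.004,"rx":0,"ry":0,"rz":0,"jaw":0.01},{"dx":0,"dy":0,"dz":0.004,"rx":0,"ry":0,"rz":0,"jaw":0.01},{"dx":-0.015,"dy":0,"dz":0.004,"rx":0,"ry":0,"rz":0,"jaw":0.01},{"dx":-0.035,"dy":0,"dz":0.004,"rx":0,"ry":0,"rz":0,"jaw":0.01},{"dx":-0.055,"dy":0,"dz":0,"rx":0,"ry":0,"rz":0,"jaw":0.01},{"dx":-0.06,"dy":0,"dz":-0.03,"rx":0,"ry":0,"rz":0,"jaw":0.01},{"dx":-0.06,"dy":0.02,"dz":-0.055,"rx":0,"ry":0,"rz":0,"jaw":0.01},{"dx":-0.04,"dy":0.05,"dz":-0.055,"rx":0,"ry":0,"rz":3,"jaw":0.01}]}}

```text
time: 8.35
tcp_pos: [475.4, -18.5, 436.6]
tcp_rot: [0.001, 0.996, 0.084, 0.003]
force: [1.1, -0.3, -0.7]
gripper_width: 19.5
grasp_force: 40.0
```

{"api": "step_arm", "payload": {"increments": [{"dx":0.025,"dy":0.037,"dz":0,"rx":0,"ry":0,"rz":4,"jaw":0.01},{"dx":0.05,"dy":0.074,"dz":0,"rx":0,"ry":0,"rz":8,"jaw":0.01},{"dx":0.068,"dy":0.1,"dz":0,"rx":0,"ry":0,"rz":11.7,"jaw":0.01},{"dx":0.068,"dy":0.1,"dz":0,"rx":0,"ry":0,"rz":11.7,"jaw":0.01},{"dx":0.068,"dy":0.1,"dz":0,"rx":0,"ry":0,"rz":11.7,"jaw":0.01}]}}

```text
time: 8.98
tcp_pos: [558.9, -105.1, 433.4]
tcp_rot: [-0.0, 1.0, -0.018, -0.001]
force: [-1.2, -0.8, -1.9]
gripper_width: 19.6
grasp_force: 40.0
```

Run:
```python
from h import *
from scipy.spatial.transform import Rotation as R
s=state();q=s['tcp_rot'];M=R.from_quat([q[1],q[2],q[3],q[0]]).as_matrix();p=np.array(s['tcp_pos'])
c=camera_info('wrist');im=snapshot('wrist');cv2.imwrite('pics/w7.png',im[:,:,::-1])
import pickle;pickle.dump((s,c),open('w7.pkl','wb'))
print(s['time'],p,M.round(3).tolist(),s['gripper_width'])
t=np.array([572.6,-110.5,310.2]);print('tool shift',M.T@(t-p))
```

```text
8.975 [ 558.92566141 -105.08654297  433.35199372] [[0.999, -0.035, -0.001], [-0.035, -0.999, 0.001], [-0.001, -0.001, -1.0]] 19.577439060586425
tool shift [ 14.03698871   5.02754354 123.12754917]
```

View pics/w7.png

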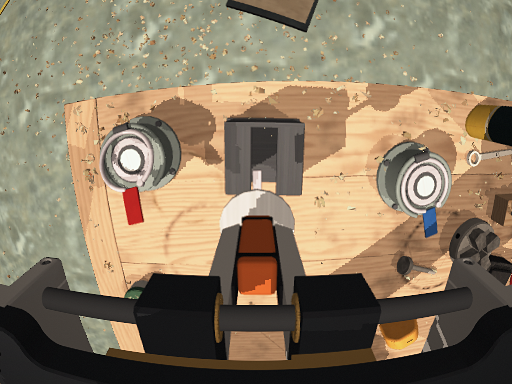

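The toe at (257,180) hangs in front of the slot, whose edges are at about x = 250 and 278. I'll measure the slot's centreline from this view.

Run:
```python
from h import *
import pickle
s,c=pickle.load(open('w7.pkl','rb'));im=cv2.imread('pics/w7.png');g=cv2.cvtColor(im,cv2.COLOR_BGR2GRAY)
for r in(132,145,158,165): print(r,g[r,222:308:2].tolist())
def W(u,v): return onz(c,u,v,90,True)[:2].round(1)
for r in (132,150,165): print(W(250,r),W(278,r),W(226,r),W(303,r))
print('red',[(st.tolist()) for st,ce,m in blobs(im[:,:,::-1].copy(),0,4,150,60,60)])
for th in(0,.35):
    d=np.array([.9768,.2140]);pin=np.array([510.1,40.6])+122*d
    print(th,proj(c,[*(pin-d*122*np.cos(th)),58+122*np.sin(th)],True))
```

```text
132 [178, 121, 84, 85, 85, 89, 89, 91, 100, 103, 106, 101, 104, 104, 86, 46, 52, 53, 52, 53, 52, 53, 53, 53, 52, 53, 52, 51, 100, 100, 102, 104, 105, 105, 102, 103, 103, 106, 99, 104, 105, 78, 140]
145 [199, 145, 83, 84, 85, 91, 89, 103, 101, 103, 106, 100, 103, 104, 84, 48, 51, 50, 52, 50, 50, 50, 49, 51, 50, 50, 50, 41, 98, 102, 101, 106, 105, 107, 101, 104, 97, 67, 65, 67, 65, 110, 131]
158 [177, 147, 83, 83, 87, 89, 90, 85, 86, 102, 104, 100, 103, 105, 80, 49, 51, 50, 51, 52, 52, 51, 64, 65, 89, 87, 87, 68, 101, 99, 102, 106, 106, 103, 102, 103, 101, 65, 65, 68, 61, 144, 139]
165 [201, 164, 83, 84, 85, 89, 90, 85, 86, 95, 105, 100, 102, 105, 76, 64, 66, 101, 110, 107, 106, 99, 97, 97, 87, 88, 88, 68, 100, 98, 101, 105, 106, 101, 101, 100, 104, 100, 102, 104, 87, 156, 152]
[615.8 -98.9] [ 614.8 -129.2] [617.  -72.8] [ 614.3 -156.6]
[596.  -98.1] [ 595.  -128.7] [597.1 -71.7] [ 594.3 -156.4]
[579.3 -97.4] [ 578.2 -128.4] [580.4 -70.8] [ 577.4 -156.3]
red [[123, 187, 20, 38, 536]]
0 (np.float64(149.88942209694335), np.float64(216.4319805381869))
0.35 (np.float64(136.58584761852302), np.float64(222.97673459272576))
```

The slot centre is at y ≈ -112.7. The red lug is still raised, its end projecting near the 0.35 rad prediction. I'll lower the pick into the slot.

{"api": "step_arm", "payload": {"increments": [{"dx":0.0135,"dy":0.007,"dz":0,"rx":0,"ry":0,"rz":0,"jaw":0.01},{"dx":0.0135,"dy":0.007,"dz":0.02,"rx":0,"ry":0,"rz":0,"jaw":0.01},{"dx":0.0135,"dy":0.007,"dz":0.05,"rx":0,"ry":0,"rz":0,"jaw":0.01},{"dx":0.0135,"dy":0.007,"dz":0.08,"rx":0,"ry":0,"rz":0,"jaw":0.01},{"dx":0.0135,"dy":0.007,"dz":0.11,"rx":0,"ry":0,"rz":0,"jaw":0.01},{"dx":0.0135,"dy":0.007,"dz":0.118,"rx":0,"ry":0,"rz":0,"jaw":0.01},{"dx":0.0135,"dy":0.007,"dz":0.12,"rx":0,"ry":0,"rz":0,"jaw":0.01},{"dx":0.0135,"dy":0.007,"dz":0.12,"rx":0,"ry":0,"rz":0,"jaw":0.01}]}}

```text
time: 10.02
tcp_pos: [573.8, -113.1, 315.1]
tcp_rot: [0.0, 1.0, -0.018, 0.001]
force: [1.3, 0.1, -1.4]
gripper_width: 19.7
grasp_force: 40.0
```

{"api": "step_arm", "payload": {"increments": [{"dx":0,"dy":0,"dz":0.002,"rx":0,"ry":0,"rz":0,"jaw":0.01},{"dx":0,"dy":0,"dz":0.003,"rx":0,"ry":0,"rz":0,"jaw":0.01},{"dx":0,"dy":0,"dz":0.003,"rx":0,"ry":0,"rz":0,"jaw":0.01}]}}

```text
time: 10.4
tcp_pos: [573.1, -113.0, 310.9]
tcp_rot: [0.0, 1.0, -0.018, 0.0]
force: [-0.1, -0.3, -0.8]
gripper_width: 19.4
grasp_force: 40.0
```

Not in contact yet. I'll lower about 1 mm more, then open a little, wait, and open fully.

{"api": "step_arm", "payload": {"increments": [{"dx":0,"dy":0,"dz":0.001,"rx":0,"ry":0,"rz":0,"jaw":0.01},{"dx":0,"dy":0,"dz":0.001,"rx":0,"ry":0,"rz":0,"jaw":0.01},{"dx":0,"dy":0,"dz":0.001,"rx":0,"ry":0,"rz":0,"jaw":0.028},{"dx":0,"dy":0,"dz":0.001,"rx":0,"ry":0,"rz":0,"jaw":0.06},{"dx":0,"dy":0,"dz":0.001,"rx":0,"ry":0,"rz":0,"jaw":0.06},{"dx":0,"dy":0,"dz":0.001,"rx":0,"ry":0,"rz":0,"jaw":0.06},{"dx":0,"dy":0,"dz":0.001,"rx":0,"ry":0,"rz":0,"jaw":0.06},{"dx":0,"dy":0,"dz":0.001,"rx":0,"ry":0,"rz":0,"jaw":0.06}]}}

```text
time: 11.4
tcp_pos: [573.1, -113.0, 309.6]
tcp_rot: [0.0, 1.0, -0.018, -0.0]
force: [0.2, 0.4, -0.9]
gripper_width: 60.1
grasp_force: 0.0
```

{"api": "step_arm", "payload": {"increments": [{"dx":0,"dy":0,"dz":-0.02,"rx":0,"ry":0,"rz":0,"jaw":0.06},{"dx":0,"dy":0,"dz":-0.06,"rx":0,"ry":0,"rz":0,"jaw":0.06},{"dx":-0.02,"dy":0,"dz":-0.11,"rx":0,"ry":0,"rz":0,"jaw":0.06},{"dx":-0.07,"dy":-0.02,"dz":-0.14,"rx":0,"ry":0,"rz":0,"jaw":0.06},{"dx":-0.12,"dy":-0.04,"dz":-0.14,"rx":0,"ry":0,"rz":0,"jaw":0.06},{"dx":-0.12,"dy":-0.04,"dz":-0.14,"rx":0,"ry":0,"rz":0,"jaw":0.06},{"dx":-0.12,"dy":-0.04,"dz":-0.14,"rx":0,"ry":0,"rz":0,"jaw":0.06}]}}

```text
time: 12.28
tcp_pos: [454.9, -68.9, 450.1]
tcp_rot: [0.0, 1.0, -0.018, 0.001]
force: [0.8, -0.4, 0.3]
gripper_width: 59.9
grasp_force: 0.0
```

Run:
```python
from h import *
s=state();print(s['time'],s['tcp_pos'],s['force'],s['gripper_width'])
im=snapshot('side');w=snapshot('wrist')
cv2.imwrite('pics/c8.png',np.hstack([cv2.resize(im[130:300,130:330,::-1],(376,320)),cv2.resize(w[0:240,80:400,::-1],(424,320))]))
```

```text
12.275 [454.91393702 -68.89880292 450.10914819] [ 0.79716111 -0.36145622  0.33773491] 59.87646239136496
```

View pics/c8.png

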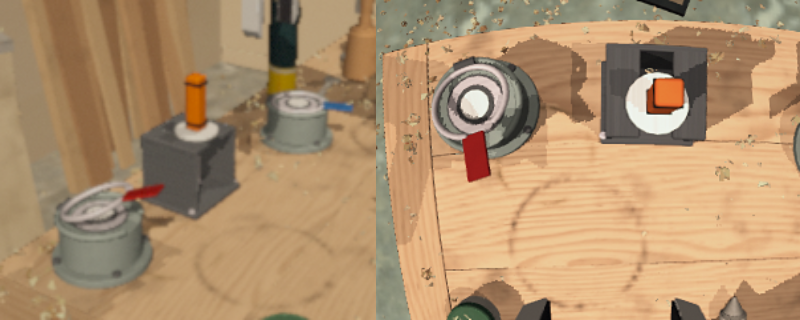

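The final views show the ring up with the red lug at (145,192), the pick upright in its stand at (195,105), and the blue ring seated. I'm handing in the job.

```bash
python3 -c "
from rig import *
print(close_job())"
```

```text
the job is handed in; nothing more can be done
None
```

The job is handed in at about 12 s: the red ring stands up out of its groove (lug end about 41 mm up, from the camera views), the pick hangs upright in its stand, and the blue ring was never touched and still looks seated.

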